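# Open the tabletop smoker and clip in its hanging bar

## Task

Get the small smoker ready for hanging: lift its lid off by the knob and set it down gently, knob up, on the middle of the round wooden board. Then lay the steel hanging bar across the smoker's open mouth and press it down past the sprung jaw, firmly but without forcing it, until it is fully home in the notch at one end and in the clip at the other, with the jaw sprung shut over it. Leave the jar, bowl and brush where they are.

Things in the scene. Friction and masses are not known exactly. Their poses are not given: they have to be found in the camera images.
- smoker: Round dark-steel tabletop smoker pot, fixed, 160 mm across outside, 144 mm inside, rim 110 mm high. Origin: centre of its underside, z up. Two steel brackets 14 mm thick stand outside the wall: a plain U notch at y = -97 mm and the clip with the sprung jaw at y = +97 mm (own axes). The seated bar lies along its y axis over the mouth.
- clip (a point): Centre of a seated bar in the clip, 124 mm up, 97 mm from the smoker's axis (+y side). Slot 17 mm wide, floor 7 mm below. Cheek on -x rises 28 mm above this point, then flares; on +x the jaw's nose, from 10 mm above it, half closes the slot and slopes into it. A bar laid in rests on that slope, its axis 20 mm above this point; 8 to 20 N pushes it past. Axes as the smoker's.
- notch (a point): Middle of a seated bar in the plain notch: 124 mm above the counter, 97 mm from the smoker's axis on its -y side. The slot is 17 mm wide, open above with cheeks 16 mm higher than this point, flared outwards.
- jaw (a joint): Hinge of the clip's sprung jaw (rad): 0 shut, grows to about 0.1 while the bar passes; the jaw springs back by itself to 0.
- lid: Loose dark-steel lid of the smoker, about 0.4 kg: flange 164 mm across and 6 mm thick, below it a plug 132 mm across and 10 mm deep that sits loosely inside the rim. Origin: centre of the flange's underside, z up through the knob (so 10 mm above whatever the lid is set down on; 110 mm above the counter on the smoker).
- lid_knob (a point): Centre of the lid's round wooden knob head, 36 mm across and 18 mm high, 37 mm above the lid's origin; under it a 18 mm neck.
- bar: Loose steel hanging bar, about 0.22 kg: round, 14 mm in diameter, 230 mm long, lying along its own x axis, with a square sleeve 20 x 20 mm, 50 mm long at its middle and 20 mm end discs 4 mm thick. Origin: its middle, on its axis (10 mm above the counter as it lies). Both ends are alike.
- board: Round wooden board on the counter, fixed, 230 mm across, 18 mm thick. Origin: centre of its underside.
- jar: Closed glass spice jar standing on the counter, 60 mm across, 110 mm high; leave alone. Origin: centre of its underside.
- salt: Terracotta salt bowl, 90 mm across, 45 mm high; leave alone. Origin: centre of its underside.
- brush: Brush lying on the counter along its own x axis, about 200 mm long; leave alone.
Things that resemble listed ones, but are neither listed nor needed, are in the scene too. Several things have the shape of the lid; the one meant has the colours described above. Several things have the shape of the bar; the one meant has the colours described above.

How it is judged (in metres and radians):
On the way, in this order (a step that is already met when the one before it is completed fails the run):
1. the lid rests flat, knob up, on the middle of the board, released (horizontal distance between lid and board below 0.033 m and z of lid in the frame of board between 0.025 and 0.031 m and z of lid_knob in the frame of board above 0.055 m and angle between lid's own z axis and vertical below 0.06 rad and contact force between lid and the fingers below 0.1 N and linear speed of lid below 0.02 m/s), for 0.2 s.
2. the bar is seated in notch and clip, the jaw shut over it (x of bar in the frame of smoker between -0.004 and 0.004 m and y of bar in the frame of smoker between -0.012 and 0.012 m and z of bar in the frame of smoker between 0.12 and 0.1275 m and angle between the x axis of bar and the y axis of smoker, either way round below 0.03 rad and value of joint jaw below 0.04 rad), for 0.2 s.
At the end, for the whole second after the job is handed in: Lid flat (0.06 rad), knob up, centred on the board within 33 mm, at rest. Bar at rest in notch and clip: its middle within 4 mm sideways, 12 mm lengthways and 4 mm in height of its seat, in line within 0.03 rad, jaw shut over it (below 0.04 rad). All released (all of step 1 and all of step 2 and linear speed of bar below 0.02 m/s); the robot touches nothing.
It fails at once if the spice jar, salt bowl or brush is pushed away (more than 25 mm) (distance of any of jar, salt, brush from where it was at the start of the episode above 0.025 m).
It fails at once if the lid is banged or pressed hard on the board (over 80 N) (contact force between lid and board above 80 N).
It fails at once if the lid is dropped onto the board (landing faster than 0.45 m/s, a fall of about 10 mm) (horizontal distance between lid and board below 0.12 m and z of lid in the frame of board below 0.045 m and linear speed of lid above 0.45 m/s).
It fails at once if the bar is forced: over 60 N against the smoker or its clip (contact force between bar and smoker above 60 N).
It also fails if it takes over 64 s, if anything falls off the work surface, if the arm or the gripper's body presses on something with over 40 N, if the wrist force passes 120 N, or if a joint passes its speed limit or range.

## Robot

A 6-joint arm with a two-finger parallel gripper is mounted at the origin on the work surface. World frame = base frame: x ahead of the robot, y to its left, z up, the work surface at z = 0. Lengths are in mm, angles in degrees, forces in N, time in s.
With the tool pointing down it reaches from about 300 to 850 mm from the base axis. Payload 4.2 kg.
Tool frame: the origin (TCP) lies midway between the tips of the shut fingers; the grasp point (between the pads) lies 19 mm behind it; z points along the fingers, y is the line along which they close (so a half turn about z gives the same grasp; the last joint's range is limited). The gripper opens to 91 mm and grips with 3 to 60 N. Pads are 32 mm wide; open, the fingers measure 118 mm over their backs; the gripper's body (76 mm by 178 mm) begins 60 mm behind the grasp point.
Start: joints at [-67.724, 18.312, 89.639, -0, 72.044, -1.146], TCP at [228.572, -527.634, 213.976] pointing down, gripper open.
Joint ranges: [-177.97, 177.97], [-48.28, 115.42], [12.27, 149.76], [-77.06, 257.06], [2.81, 150.46], [-146.56, 146.56]. Speed limits (degrees/s): [147.25, 147.25, 180, 180, 180, 180].

## Interface

Orientations are given as [roll, pitch, yaw] about the fixed x, y, z axes, in that order (R = Rz(yaw) Ry(pitch) Rx(roll)).
In Python, from workcell import state, grab_frame, camera_model, workorder gives the robot as it stands.
- The arm moves only by the tool carry_out, never from a script. Its argument "commands" is a list of rows, each a list of 7 numbers: the turn, a rotation vector about the tool's x, y, z in degrees, then the shift along the tool's x, y, z in mm, then the opening, from -1 (shut) to 1 (fully open). In form: [[ax, ay, az, dx, dy, dz, hand], ...]. A call has 1 to 20 rows; each row is the pose to reach, as a shift and turn from the pose commanded when the call began, along the tool's axes at that moment; what a row does not reach only later rows make up. A row lasts 1/10 s, in which the tool goes at most 50 mm and 8.59 degrees, less where a joint would pass 70% of its speed; a pose out of reach is approached as far as the arm can. A call with a gripper value outside its range is refused whole. The fingers move at their own pace and stop on an object; "force" is the grip in N (left out, the last holds). Time passes only in rows, so rows that repeat a pose let the fingers close. It gives the time, the measured TCP pose, the force, the opening and the grip force at its end, in the units of the state.
- state(): the state, without advancing time (a new reading comes with each control period).
- grab_frame(name): name is "side" or "top" or "wrist"; returns the picture (400x640x3 uint8, red, green, blue); there is no depth.
- camera_model(name): a dict with "fx", "fy", "cx", "cy" (pixels), "origin" and "rotation" of the camera in the world; the wrist camera has in their place "mount" (4x4, takes a point from camera to tool coordinates, whose origin is the TCP and whose axes are the flange's). Camera axes: x right, y up, looking along -z (the intrinsics and any distortion apply to the point x, -y, -z); pixel columns grow to the right and rows downward; lengths in mm; the calibration is good to about 2 mm. A picture is of the moment at which its call begins: read the wrist's pose just before it. camera_model takes no time and is no camera call.
- workorder.job_done(): hands the job in; it is judged then, once.
The state is a dict: "time_s": time; "qpos": joint angles; "qvel": joint speeds; "effort": joint torques, N m; "ee_pos": TCP position; "ee_rot": TCP orientation; "force": force on the tool from outside, world axes, zero at the start; "torque": the same for the moment, N m; "gripper_width": finger opening in mm; "gripper_force": force on a finger pad.
Only numpy, scipy, OpenCV 4.12 (cv2) and the standard library are available. Lean on these libraries where they do the work, as an engineer would, in place of code of your own. Each camera call takes 0.05 s, during which the arm holds its last target. There are 200 camera calls.

## Working session

There is one attempt and no reset: what is moved stays moved. The work goes in short steps, Python scripts to look and compute and a tool call to move; the robot and the scene stay as the last step left them, time stands still between calls to the robot, and variables do not carry over. Pictures are saved under pics/ and viewed, at most 10 in all, crops included, and the job is handed in when it is done.

Besides the shell and the picture viewer there is one more tool, called after "Emit:" as name([rows], argument=value, ...), one row to a line, values as JSON. carry_out: Moves the arm, as the interface text tells. Its arguments: {"type":"object","properties":{"commands":{"type":"array"},"force":{"type":"number"}},"required":["commands"]}

```bash
mkdir -p pics; ls; python3 - <<'E'
from workcell import state, grab_frame, camera_model
import cv2,numpy as np
print(state())
for n in("top","side"):
    im=grab_frame(n); cv2.imwrite(f"pics/{n}0.png",im[:,:,::-1])
for n in("top","side","wrist"): print(n,camera_model(n))
E
```

```text
pics
{'time_s': 0.0, 'qpos': array([-6.77235821e+01,  1.83515064e+01,  8.97078452e+01, -1.33720259e-03,
        7.20415509e+01, -1.14524833e+00]), 'qvel': array([ 0.14459946,  0.06949088,  0.03187961,  0.03454335, -0.04999399,
        0.0508218 ]), 'effort': array([-1.62770622e-03, -4.12451220e+01, -2.31972992e+01,  7.24342908e-02,
        4.57026763e-02, -1.48887389e-04]), 'ee_pos': array([ 228.36788689, -527.15456782,  213.11186336]), 'ee_rot': array([-1.79899092e+02, -7.45669036e-04,  2.34220790e+01]), 'force': array([ 0.99628729, -0.32718215,  0.31812977]), 'torque': array([-0.00738036,  0.01085109, -0.00035418]), 'gripper_force': 0.0, 'gripper_width': 91.12065297572703}
top {'fx': 364.6806023898592, 'fy': 364.6806023898592, 'cx': 315.6942534883614, 'cy': 201.77745576418158, 'origin': array([ 413.51645557,   71.08719031, 1206.18405563]), 'rotation': array([  2.82894877,   0.99365155, -90.63871498])}
side {'fx': 517.0061551120548, 'fy': 517.0061551120548, 'cx': 328.6367206045209, 'cy': 194.02938422807264, 'origin': array([ 110.45042604,  986.52702426, 1136.42850218]), 'rotation': array([  43.6031868,    0.3079949, -158.6856216])}
wrist {'fx': 298.331193103616, 'fy': 298.331193103616, 'cx': 319.68240834503206, 'cy': 199.3971552782172, 'mount': array([[-8.55817874e-04,  9.59647842e-01,  2.81203284e-01,
         7.95630842e+01],
       [ 9.99999146e-01,  1.09909487e-03, -7.07413054e-04,
        -1.67187667e-01],
       [-9.87936497e-04,  2.81202439e-01, -9.59647963e-01,
        -1.69814163e+02],
       [ 0.00000000e+00,  0.00000000e+00,  0.00000000e+00,
         1.00000000e+00]])}
```

View pics/top0.png

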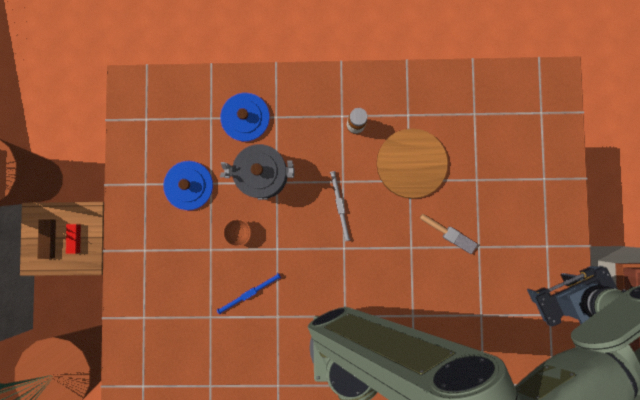

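View pics/side0.png

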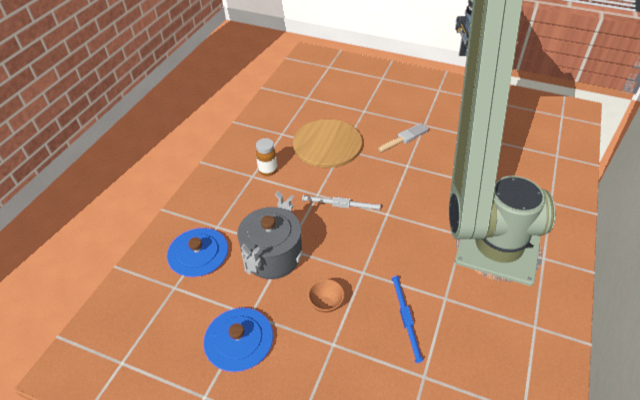

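The top view shows:
- **Lid candidates:** grey lid on the smoker (258,171), blue lids (246,117) and (188,185). I choose the grey one.
- **Bar candidates:** steel bar (341,206) and blue bar (250,294). I choose the steel one.
- **Others:** board (412,163), jar (358,121), salt bowl (239,233), brush (450,233).

I'll check the choice, and which bracket is the clip, in one close crop.

```bash
cat > h.py <<'E'
import numpy as np,cv2
from scipy.spatial.transform import Rotation as Ro
from workcell import state, grab_frame, camera_model
def cam(n,st=None):
    m=camera_model(n)
    K=(m["fx"],m["fy"],m["cx"],m["cy"])
    if n!="wrist": return K,Ro.from_euler("xyz",m["rotation"],degrees=True).as_matrix(),np.array(m["origin"])
    T=np.eye(4);T[:3,:3]=Ro.from_euler("xyz",st["ee_rot"],degrees=True).as_matrix();T[:3,3]=st["ee_pos"]
    T=T@m["mount"]; return K,T[:3,:3],T[:3,3]
def ray(c,u,v):
    (fx,fy,cx,cy),R,o=c
    d=R@np.array([(u-cx)/fx,-(v-cy)/fy,-1.]); return o,d/np.linalg.norm(d)
def onz(c,u,v,z):
    o,d=ray(c,u,v); return o+d*(z-o[2])/d[2]
def two(c1,p1,c2,p2):
    o1,d1=ray(c1,*p1);o2,d2=ray(c2,*p2)
    s=np.linalg.lstsq(np.c_[d1,-d2],o2-o1,rcond=None)[0]
    a,b=o1+s[0]*d1,o2+s[1]*d2; return (a+b)/2,np.linalg.norm(a-b)
def proj(c,P):
    (fx,fy,cx,cy),R,o=c
    p=R.T@(np.array(P)-o); return cx+fx*p[0]/-p[2],cy-fy*p[1]/-p[2]
E
python3 - <<'E'
from h import *
t=cv2.imread("pics/top0.png");s=cv2.imread("pics/side0.png")
a=cv2.resize(t[140:250,200:360],None,fx=4.5,fy=4.5,interpolation=cv2.INTER_CUBIC)[:300,:]
a=cv2.resize(t[145:210,215:305],(400,289),interpolation=cv2.INTER_CUBIC)
b=cv2.resize(s[185:285,225:325],(400,400),interpolation=cv2.INTER_CUBIC)
d=cv2.resize(t[165:250,310:370],(282,400),interpolation=cv2.INTER_CUBIC)[:300]
o=np.zeros((400,800,3),np.uint8);o[:289,:400]=a;o[:,400:]=b
o2=np.vstack([o,np.zeros((200,800,3),np.uint8)])
o2[300:600,:282]=d
cv2.imwrite("pics/crop1.png",o2)
T=cam("top");S=cam("side")
hs=cv2.cvtColor(t,cv2.COLOR_BGR2HSV)
for n,p in dict(board=(412,163),jar=(358,121),salt=(239,233),bar=(341,206),lid=(258,171),br=(450,233)).items():
    print(n,hs[p[1],p[0]],onz(T,*p,dict(board=18,jar=110,salt=45,bar=10,lid=140,br=10)[n]).round())
print("knob",two(T,(257,170),S,(268,222)))
# bar mask
m=((hs[:,:,1]<70)&(hs[:,:,2]>100)).astype(np.uint8)
n,l,st,c=cv2.connectedComponentsWithStats(m)
for i in range(1,n):
    if st[i,4]>30 and 310<c[i][0]<370 and 160<c[i][1]<250:
        print(st[i],c[i])
        pts=np.argwhere(l==i)[:,::-1].astype(np.float32)
        r=cv2.fitLine(pts,cv2.DIST_L2,0,.01,.01).ravel();q=(pts-r[2:])@r[:2]
        for k in(q.min(),q.max(),(q.min()+q.max())/2): print(r[2:]+k*r[:2],onz(T,*(r[2:]+k*r[:2]),13))
# board
m=((hs[:,:,0]>12)&(hs[:,:,0]<25)&(hs[:,:,2]>90)).astype(np.uint8);m[:110]=0;m[220:]=0;m[:,:360]=0;m[:,470:]=0
cs,_=cv2.findContours(m,0,1);k=max(cs,key=cv2.contourArea);print("board",cv2.minEnclosingCircle(k),cv2.fitEllipse(k));e=cv2.fitEllipse(k)
print(onz(T,*e[0],18))
E
```

```text
board [ 14 165 175] [ 595. -225.   18.]
jar [158   7 153] [712. -42. 110.]
salt [  9 172 148] [374. 336.  45.]
bar [160   5 161] [458.   8.  10.]
lid [ 10 162  85] [559. 258. 140.]
br [165   7 156] [ 366. -344.   10.]
knob (array([561.64200608, 259.27177015, 151.95486792]), np.float64(2.1266673992881677))
board ((412.0, 162.7142791748047), 35.4635009765625) ((411.88421630859375, 163.0704345703125), (68.44674682617188, 69.9115982055664), 102.1575927734375)
[ 595.21108598 -224.43527162   18.        ]
```

View pics/crop1.png

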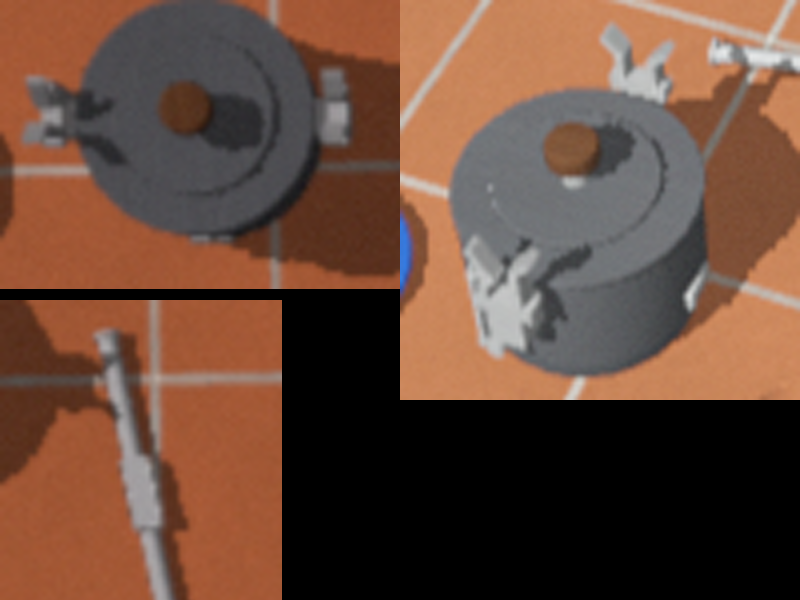

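The crop confirms the dark-steel lid with its wooden knob on the smoker and the plain steel bar with its sleeve. The taller two-armed bracket at the left (world +y) is the clip, and the low one at the right is the notch. Two-view triangulation puts the knob at about (561,259), height 147–152, as expected. Next I move above it.

Emit:
carry_out([
  [0,0,-66.6,617,-590,-46,1],
  [0,0,-66.6,617,-590,-46,1],
  [0,0,-66.6,617,-590,-46,1],
  [0,0,-66.6,617,-590,-46,1],
  [0,0,-66.6,617,-590,-46,1],
  [0,0,-66.6,617,-590,-46,1],
  [0,0,-66.6,617,-590,-46,1],
  [0,0,-66.6,617,-590,-46,1],
  [0,0,-66.6,617,-590,-46,1],
  [0,0,-66.6,617,-590,-46,1],
  [0,0,-66.6,617,-590,-46,1],
  [0,0,-66.6,617,-590,-46,1],
  [0,0,-66.6,617,-590,-46,1],
  [0,0,-66.6,617,-590,-46,1],
  [0,0,-66.6,617,-590,-46,1],
  [0,0,-66.6,617,-590,-46,1],
  [0,0,-66.6,617,-590,-46,1],
  [0,0,-66.6,617,-590,-46,1],
  [0,0,-66.6,617,-590,-46,1],
  [0,0,-66.6,617,-590,-46,1],
], force=25)

```text
time_s: 2.1
ee_pos: [559.6, 258.0, 259.4]
ee_rot: [-179.9, 0.1, 90.0]
force: [0.3, 0.0, 0.8]
gripper_width: 91.4
gripper_force: 0.0
```

```bash
python3 - <<'E'
from h import *
s=state();im=grab_frame("wrist")[:,:,::-1].copy();cv2.imwrite("pics/w1.png",im)
print(s["time_s"],s["ee_pos"],s["ee_rot"],s["qpos"])
W=cam("wrist",s);print(proj(W,(560,259,147)))
hs=cv2.cvtColor(im,cv2.COLOR_BGR2HSV)
m=((hs[:,:,0]>5)&(hs[:,:,0]<14)&(hs[:,:,1]>90)&(hs[:,:,2]<135)).astype(np.uint8)
n,l,st,c=cv2.connectedComponentsWithStats(m)
for i in range(1,n):
    if st[i,4]>150: print(st[i],c[i],onz(W,*c[i],150))
E
```

```text
2.1 [559.57176388 257.95855706 259.42985642] [-1.79919948e+02  7.66078623e-02  9.00008118e+01] [ 2.37006344e+01  2.08497986e+01  7.92951173e+01 -3.85610789e-02
  7.99591792e+01  2.37066337e+01]
(np.float64(320.41958090958843), np.float64(195.12089372633054))
[142  73  58  26 623] [164.95345104  82.41894061] [423.99599584 362.28473762 150.        ]
```

View pics/w1.png

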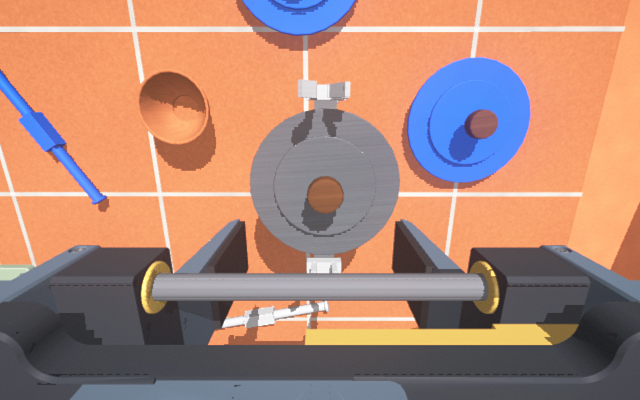

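The wrist view shows the knob at (325,194), the clip at (325,90) and the notch at (323,265), with the fingers straddling the pot freely. The predicted knob pixel was (320,195), a match within about 5 px. I'll measure it accurately.

```bash
python3 - <<'E'
from h import *
s=state();im=cv2.imread("pics/w1.png");W=cam("wrist",s);hs=cv2.cvtColor(im,cv2.COLOR_BGR2HSV)
print(hs[185,325],hs[170,300])
m=((hs[:,:,1]>120)).astype(np.uint8)
k=np.zeros_like(m);k[172:220,300:350]=m[172:220,300:350]
n,l,st,c=cv2.connectedComponentsWithStats(k)
for i in range(1,n):
    if st[i,4]>100:
        print(st[i],c[i]);cs,_=cv2.findContours((l==i).astype(np.uint8),0,1);print(cv2.fitEllipse(cs[0]))
        u0,v0,w,h=st[i][:4];uc=u0+w/2-.5;
        print(onz(W,*c[i],152),"width",w/298.3*abs((W[2][2]-152)))
# lid flange: grey low-sat contour ellipse
g=((hs[:,:,1]<60)&(hs[:,:,2]<130)&(hs[:,:,2]>70)).astype(np.uint8);g[:105]=0;g[215:]=0;g[:,:235]=0;g[:,415:]=0
cs,_=cv2.findContours(g,0,1);e=cv2.fitEllipse(cv2.convexHull(max(cs,key=cv2.contourArea)));print(e,onz(W,*e[0],116))
# brackets
b=((hs[:,:,1]<60)&(hs[:,:,2]>120)).astype(np.uint8)
n,l,st,c=cv2.connectedComponentsWithStats(b)
for i in range(1,n):
    if st[i,4]>40 and st[i,1]<320 and 215<st[i,0]<345: print(st[i],c[i],onz(W,*c[i],150),onz(W,*c[i],140))
# bar in top view
t=cv2.imread("pics/top0.png");T=cam("top");h=cv2.cvtColor(t,cv2.COLOR_BGR2HSV)
m=((h[:,:,1]<90)&(h[:,:,2]>90)).astype(np.uint8)
k=np.zeros_like(m);k[168:245,325:355]=m[168:245,325:355]
p=np.argwhere(k)[:,::-1].astype(np.float32);r=cv2.fitLine(p,cv2.DIST_HUBER,0,.01,.01).ravel();p=p[abs((p-r[2:])@[-r[1],r[0]])<4]
r=cv2.fitLine(p,cv2.DIST_HUBER,0,.01,.01).ravel();q=(p-r[2:])@r[:2]
A,B=[onz(T,*(r[2:]+x*r[:2]),10) for x in(q.min(),q.max())];print(A,B,(A+B)/2,np.linalg.norm(A-B),np.degrees(np.arctan2(*(A-B)[1::-1])))
E
```

```text
[ 11 133 157] [123  16 148]
[308 177  35  36 993] [324.9164149  194.58106747]
((324.9180908203125, 194.57330322265625), (34.0167121887207, 35.34459686279297), 7.439797401428223)
[564.46450818 260.50580291 152.        ] width 32.56490566983668
((302.6955261230469, 127.19960021972656), (16.308937072753906, 39.85383224487305), 29.191761016845703) [542.11194232 322.060873   116.        ]
[ 322    0  303   58 1732] [474.60046189  28.98556582] [689.12357477 403.39665185 150.        ] [693.75289157 405.75358983 140.        ]
[573.98019283  35.2124698   10.        ] [335.99801603 -10.42200684  10.        ] [454.98910443  12.39523148  10.        ] 242.3180181767861 10.85503378753515
```

Emit:
carry_out([
  [0,0,0,2,3.5,50,1],
  [0,0,0,2,3.5,100,1],
  [0,0,0,2,3.5,120,1],
  [0,0,0,2,3.5,131,1],
  [0,0,0,2,3.5,131,0.5],
  [0,0,0,2,3.5,131,0],
  [0,0,0,2,3.5,131,-0.4],
  [0,0,0,2,3.5,131,-0.7],
  [0,0,0,2,3.5,131,-0.7],
  [0,0,0,2,3.5,131,-0.7],
], force=30)

```text
time_s: 3.15
ee_pos: [563.9, 261.1, 129.4]
ee_rot: [180.0, -0.0, 90.0]
force: [-0.6, -0.1, 0.2]
gripper_width: 46.0
gripper_force: 0.0
```

```bash
python3 - <<'E'
from h import *
print(state())
E
```

```text
{'time_s': 3.15, 'qpos': array([ 2.37922409e+01,  2.58992133e+01,  9.04409662e+01, -6.23853963e-03,
        6.36151117e+01,  2.37661584e+01]), 'qvel': array([-0.06445562,  0.22957168,  0.17319039, -0.00305903, -0.10689818,
        0.08259947]), 'effort': array([-2.72569468e-02, -4.68642783e+01, -2.17539042e+01,  7.46694650e-02,
       -3.12673146e-03,  2.54740389e-04]), 'ee_pos': array([563.85199535, 261.12948298, 129.39352608]), 'ee_rot': array([ 1.79956830e+02, -1.29011150e-02,  9.00288576e+01]), 'force': array([-0.56154096, -0.05185053,  0.21469046]), 'torque': array([-0.03725643, -0.07795272,  0.00945552]), 'gripper_force': 0.0, 'gripper_width': 46.03889950173647}
```

Emit:
carry_out([
  [0,0,0,0,0,0,-1],
  [0,0,0,0,0,0,-1],
  [0,0,0,0,0,0,-1],
  [0,0,0,0,0,0,-1],
  [0,0,0,0,0,0,-1],
], force=30)

```text
time_s: 3.65
ee_pos: [564.0, 261.1, 129.1]
ee_rot: [180.0, -0.0, 90.0]
force: [0.5, 0.0, 0.5]
gripper_width: 35.4
gripper_force: 30.0
```

Emit:
carry_out([
  [0,0,0,0,0,-10,-1],
  [0,0,0,0,0,-25,-1],
  [0,0,0,0,0,-50,-1],
  [0,0,0,0,0,-75,-1],
  [0,0,0,0,0,-90,-1],
  [0,0,0,0,0,-90,-1],
], force=30)

```text
time_s: 4.25
ee_pos: [564.3, 261.4, 221.2]
ee_rot: [179.8, -0.1, 90.0]
force: [-0.7, -0.4, -5.5]
gripper_width: 35.1
gripper_force: 30.0
```

```bash
python3 - <<'E'
from h import *
s=state();print(s["ee_pos"],s["ee_rot"],s["force"],s["gripper_width"],s["gripper_force"])
im=grab_frame("side")[:,:,::-1];a=im[120:320,160:360]
s=state();w=grab_frame("wrist")[:,:,::-1].copy();cv2.imwrite("pics/w2.png",w)
o=np.hstack([cv2.resize(a,(400,400)),cv2.resize(w[:300,100:500],(533,400))[:,66:466]]);cv2.imwrite("pics/c2.png",o)
E
```

```text
[564.33090197 261.40190298 221.16191458] [ 1.79814503e+02 -8.74080974e-02  9.00219213e+01] [-0.65902199 -0.43498238 -5.50126419] 35.08301847664456 29.999301731586456
```

View pics/c2.png

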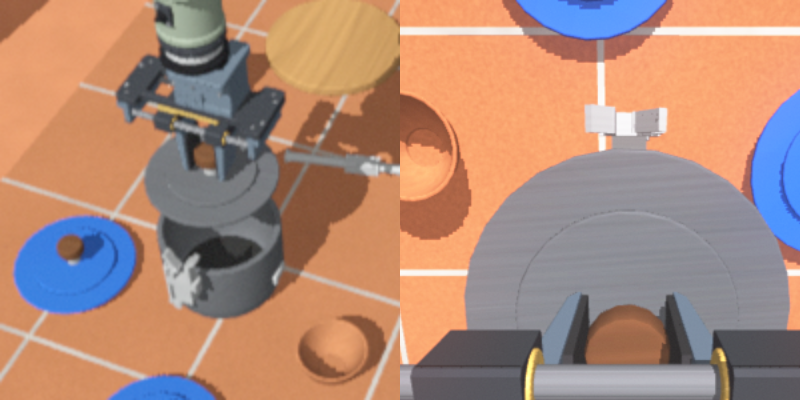

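The lid hangs level from the knob, and the clip stays in place beside the open pot. I carry the lid to the board.

Emit:
carry_out([
  [0,0,0,-10,1,0,-1],
  [0,0,0,-35,2,0,-1],
  [0,0,0,-70,4,0,-1],
  [0,0,0,-110,7,0,-1],
  [0,0,0,-150,9,0,-1],
  [0,0,0,-190,12,0,-1],
  [0,0,0,-230,15,0,-1],
  [0,0,0,-270,17,0,-1],
  [0,0,0,-310,20,0,-1],
  [0,0,0,-350,23,0,-1],
  [0,0,0,-390,25,0,-1],
  [0,0,0,-425,27,20,-1],
  [0,0,0,-455,29,45,-1],
  [0,0,0,-475,30,75,-1],
  [0,0,0,-486,31,105,-1],
  [0,0,0,-486,31,130,-1],
  [0,0,0,-486,31,150,-1],
  [0,0,0,-486,31,160,-1],
  [0,0,0,-486,31,164,-1],
  [0,0,0,-486,31,164,-1],
], force=45)

```text
time_s: 6.35
ee_pos: [594.7, -225.1, 54.7]
ee_rot: [-180.0, -0.0, 90.0]
force: [-0.0, 0.2, -4.0]
gripper_width: 35.0
gripper_force: 45.0
```

```bash
python3 - <<'E'
from h import *
s=state();print(s["ee_pos"],s["ee_rot"],s["force"])
im=grab_frame("wrist")[:,:,::-1].copy();cv2.imwrite("pics/w3.png",im);W=cam("wrist",s)
h=cv2.cvtColor(im,cv2.COLOR_BGR2HSV)
m=((h[:,:,0]>12)&(h[:,:,0]<25)&(h[:,:,1]>120)&(h[:,:,2]>110)).astype(np.uint8);m[250:]=0
n,l,st,c=cv2.connectedComponentsWithStats(m);i=1+st[1:,4].argmax();print(st[i])
p=np.argwhere(l==i)[:,::-1];hull=cv2.convexHull(p.astype(np.int32)).reshape(-1,2)
P=np.array([onz(W,*q,18)[:2] for q in hull if q[1]<180])
A=np.c_[2*P,np.ones(len(P))];x=np.linalg.lstsq(A,(P**2).sum(1),rcond=None)[0];print(len(P),x[:2],np.sqrt(x[2]+x[0]**2+x[1]**2))
E
```

```text
[ 594.67535801 -225.05420249   54.66992538] [-1.79959189e+02 -5.09402240e-03  9.00281239e+01] [-3.38174383e-03  1.95123151e-01 -3.97303611e+00]
[  169    58   308   192 21000]
29 [ 596.56594788 -225.66709504] 112.91722751995114
```

Emit:
carry_out([
  [0,0,0,0,0,2,-1],
  [0,0,0,0,0,4,-1],
  [0,0,0,0,0,5,-1],
  [0,0,0,0,0,6,-1],
  [0,0,0,0,0,7,-1],
  [0,0,0,0,0,8,-1],
  [0,0,0,0,0,8,-1],
])

```text
time_s: 7.1
ee_pos: [595.0, -225.0, 47.1]
ee_rot: [180.0, 0.0, 90.0]
force: [-0.6, 0.3, -4.3]
gripper_width: 35.3
gripper_force: 45.0
```

Emit:
carry_out([
  [0,0,0,0,0,0.5,-1],
  [0,0,0,0,0,1,-1],
  [0,0,0,0,0,1,-1],
])

```text
time_s: 7.4
ee_pos: [594.9, -225.0, 47.1]
ee_rot: [180.0, 0.0, 90.0]
force: [-3.6, 0.9, 5.2]
gripper_width: 35.2
gripper_force: 45.0
```

```bash
python3 - <<'E'
from h import *
s=state();print(s["ee_pos"],s["force"],s["torque"])
E
```

```text
[ 594.94969358 -225.02264319   47.05891617] [-3.57080696  0.9186221   5.15388562] [0.1744821  0.52660453 0.0185373 ]
```

Emit:
carry_out([
  [0,0,0,0,0,0,-0.2],
  [0,0,0,0,0,0,0.5],
  [0,0,0,0,0,0,0.5],
  [0,0,0,0,0,0,0.5],
  [0,0,0,0,0,-20,0.5],
  [0,0,0,0,0,-65,0.5],
  [0,0,0,0,0,-110,0.5],
  [0,0,79,237,-140,-153,0.5],
  [0,0,79,237,-140,-153,0.5],
  [0,0,79,237,-140,-153,0.5],
  [0,0,79,237,-140,-153,0.5],
  [0,0,79,237,-140,-153,0.5],
  [0,0,79,237,-140,-153,0.5],
  [0,0,79,237,-140,-153,0.5],
  [0,0,79,237,-140,-153,0.5],
  [0,0,79,237,-140,-153,0.5],
  [0,0,79,237,-140,-153,0.5],
  [0,0,79,237,-140,-153,0.5],
  [0,0,79,237,-140,-153,0.5],
])

```text
time_s: 9.3
ee_pos: [454.9, 12.0, 198.9]
ee_rot: [180.0, -0.0, 11.1]
force: [0.6, -0.3, 0.5]
gripper_width: 68.4
gripper_force: 0.0
```

```bash
python3 - <<'E'
from h import *
s=state();print(s["time_s"],s["ee_pos"],s["ee_rot"])
im=grab_frame("wrist")[:,:,::-1].copy();cv2.imwrite("pics/w4.png",im);cv2.imwrite("pics/top4.png",grab_frame("top")[:,:,::-1])
np.save("s4.npy",np.r_[s["ee_pos"],s["ee_rot"]])
E
```

```text
9.3 [454.88112615  11.99845248 198.93900886] [ 1.79993631e+02 -1.38801017e-02  1.10810622e+01]
```

View pics/w4.png

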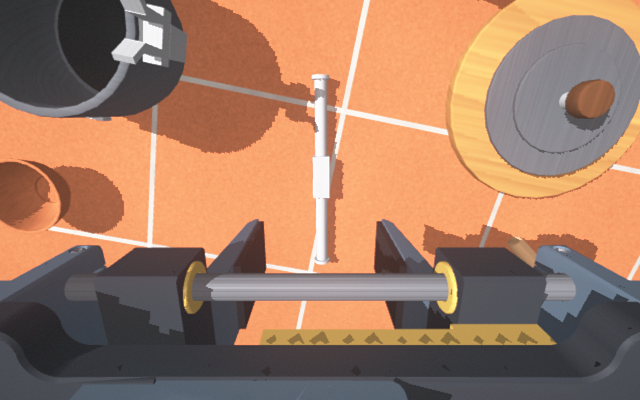

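The lid sits flat on the board at (568,100). The bar runs from (320,75) to (321,262) with its sleeve at (321,177), in line with the tool's x axis and between the fingers' columns. I'll measure the bar and the smoker axis.

```bash
python3 - <<'E'
from h import *
v=np.load("s4.npy");W=cam("wrist",dict(ee_pos=v[:3],ee_rot=v[3:]))
im=cv2.imread("pics/w4.png");h=cv2.cvtColor(im,cv2.COLOR_BGR2HSV)
m=((h[:,:,1]<60)&(h[:,:,2]>120)).astype(np.uint8);k=np.zeros_like(m);k[68:275,305:336]=m[68:275,305:336]
n,l,st,c=cv2.connectedComponentsWithStats(k)
i=1+st[1:,4].argmax();print(st[i],c[i]);p=np.argwhere(l==i)[:,::-1].astype(np.float32)
r=cv2.fitLine(p,cv2.DIST_HUBER,0,.01,.01).ravel();q=(p-r[2:])@r[:2]
A,B=[onz(W,*(r[2:]+x*r[:2]),12) for x in(q.min(),q.max())];print(A,B,(A+B)/2,np.linalg.norm(A-B),np.degrees(np.arctan2(*(A-B)[1::-1])))
rows=np.array([(y,k[y].sum()) for y in range(70,270)]);wd=rows[rows[:,1]>=14.5][:,0];print(wd.min(),wd.max(),onz(W,321,(wd.min()+wd.max())/2,20))
# top: rims & brackets
t=cv2.imread("pics/top4.png");cv2.imwrite("pics/c4.png",np.hstack([cv2.resize(t[135:205,215:305],(400,311),interpolation=2),cv2.resize(cv2.imread("pics/w1.png")[70:285,240:410],(246,311),interpolation=2)]))
E
```

```text
[ 305   74   31  200 2853] [320.72099544 170.0255871 ]
[329.30062491 -12.89347988  12.        ] [573.12254956  33.10583773  12.        ] [451.21158724  10.10617892  12.        ] 248.12309075013772 -169.31618111981206
75.0 262.0 [470.44145643  13.28793964  20.        ]
```

View pics/c4.png

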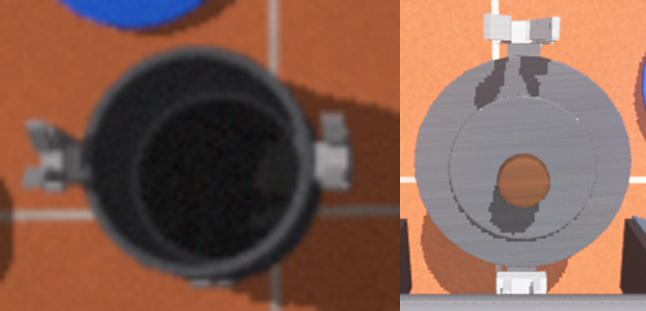

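The open pot shows the clip at the left with its slot opening sideways between the two arms, and the notch at the right. In the wrist crop both slots lie at column ≈324, so the smoker's axis is within about 1° of world y at x≈564. Next is the bar centre from its visible ends and sleeve.

```bash
python3 - <<'E'
from h import *
v=np.load("s4.npy");W=cam("wrist",dict(ee_pos=v[:3],ee_rot=v[3:]))
im=cv2.imread("pics/w4.png");h=cv2.cvtColor(im,cv2.COLOR_BGR2HSV)
m=((h[:,:,1]<45)&(h[:,:,2]>110)).astype(np.uint8)
out=[]
for y in range(72,268,6):
    x=np.flatnonzero(m[y,308:334])+308
    if len(x): out.append((y,x.min(),x.max(),len(x)))
print(out)
T=cam("top")
for a,b,z in(((320,74),(321,263),12),((321,156.5),(321,197.5),20)):
    P,Q=onz(W,*a,z),onz(W,*b,z);print(P,Q,(P+Q)/2,np.linalg.norm(P-Q))
P=onz(W,320.7,110,15);Q=onz(W,321,240,15);print(np.degrees(np.arctan2(*(P-Q)[1::-1])))
print("smoker by top view:",[onz(T,*p,z) for p,z in (((215+(88+318)/2/4.444,135+162/4.444),110),)])
print(proj(T,(564,260.5,110)))
E
```

```text
[(78, np.int64(312), np.int64(328), 17), (84, np.int64(314), np.int64(325), 12), (90, np.int64(316), np.int64(325), 10), (96, np.int64(315), np.int64(325), 11), (102, np.int64(308), np.int64(325), 16), (108, np.int64(315), np.int64(333), 19), (114, np.int64(315), np.int64(325), 11), (120, np.int64(315), np.int64(325), 11), (126, np.int64(315), np.int64(325), 11), (132, np.int64(316), np.int64(325), 10), (138, np.int64(315), np.int64(325), 11), (144, np.int64(315), np.int64(325), 11), (150, np.int64(315), np.int64(325), 11), (156, np.int64(313), np.int64(333), 17), (162, np.int64(313), np.int64(333), 19), (168, np.int64(313), np.int64(333), 21), (174, np.int64(313), np.int64(331), 19), (180, np.int64(313), np.int64(330), 18), (186, np.int64(313), np.int64(329), 17), (192, np.int64(313), np.int64(329), 17), (198, np.int64(316), np.int64(326), 11), (204, np.int64(316), np.int64(326), 11), (210, np.int64(316), np.int64(326), 11), (216, np.int64(316), np.int64(326), 11), (222, np.int64(316), np.int64(326), 11), (228, np.int64(316), np.int64(326), 11), (234, np.int64(316), np.int64(326), 11), (240, np.int64(315), np.int64(326), 12), (246, np.int64(313), np.int64(326), 14), (252, np.int64(312), np.int64(326), 15), (258, np.int64(311), np.int64(328), 18), (264, np.int64(309), np.int64(313), 5)]
[572.85046966  34.47248     12.        ] [344.3905531  -11.49307987  12.        ] [458.62051138  11.48970007  12.        ] 233.03812170457874
[484.36100028  16.01962261  20.        ] [435.45269227   6.42146384  20.        ] [459.90684628  11.22054322  20.        ] 49.84122033127553
11.224929960865513
smoker by top view: [array([561.90154112, 255.19772713, 110.        ])]
(np.float64(258.93242572563594), np.float64(170.788453162268))
```

Emit:
carry_out([
  [0,0,0,4,1.4,45,0.5],
  [0,0,0,4,1.4,90,0.2],
  [0,0,0,4,1.4,135,0],
  [0,0,0,4,1.4,170,-0.1],
  [0,0,0,4,1.4,185,-0.1],
  [0,0,0,4,1.4,192,-0.1],
  [0,0,0,4,1.4,196,-0.1],
  [0,0,0,4,1.4,196,-0.1],
], force=45)

```text
time_s: 10.2
ee_pos: [459.5, 11.3, 3.3]
ee_rot: [180.0, -0.1, 11.0]
force: [-0.6, -0.5, -0.7]
gripper_width: 40.9
gripper_force: 0.0
```

Emit:
carry_out([
  [0,0,0,0,0,0,-1],
  [0,0,0,0,0,0,-1],
  [0,0,0,0,0,0,-1],
  [0,0,0,0,0,0,-1],
  [0,0,0,0,0,0,-1],
  [0,0,0,0,0,0,-1],
], force=45)

```text
time_s: 10.8
ee_pos: [459.5, 11.3, 3.6]
ee_rot: [180.0, -0.1, 11.0]
force: [-0.4, -0.6, 5.9]
gripper_width: 19.5
gripper_force: 45.0
```

Emit:
carry_out([
  [0,0,0,0,0,-15,-1],
  [0,0,0,0,0,-50,-1],
  [0,0,0,0,0,-95,-1],
  [0,0,0,0,0,-140,-1],
  [0,0,0,0,0,-180,-1],
  [0,0,-7,10,-15,-207,-1],
  [0,0,-14,22,-35,-207,-1],
  [0,0,-21,37,-55,-207,-1],
  [0,0,-28,52,-78,-207,-1],
  [0,0,-35,67,-100,-207,-1],
  [0,0,-42,82,-123,-207,-1],
  [0,0,-49,97,-145,-207,-1],
  [0,0,-56,111,-166,-207,-1],
  [0,0,-62,123,-184,-207,-1],
  [0,0,-68,134,-200,-207,-1],
  [0,0,-74,144,-215,-207,-1],
  [0,0,-79,150,-224.6,-207,-1],
  [0,0,-79,150,-224.6,-207,-1],
  [0,0,-79,150,-224.6,-207,-1],
])

```text
time_s: 12.7
ee_pos: [562.7, 260.0, 209.0]
ee_rot: [-179.9, 0.1, 89.9]
force: [0.2, -0.9, -2.6]
gripper_width: 19.8
gripper_force: 45.0
```

```bash
python3 - <<'E'
from h import *
s=state();print(s["time_s"],s["ee_pos"],s["ee_rot"],s["force"],s["torque"])
im=grab_frame("wrist")[:,:,::-1].copy();cv2.imwrite("pics/w5.png",im)
sd=grab_frame("side")[:,:,::-1].copy();cv2.imwrite("pics/s5.png",sd)
np.save("s5.npy",np.r_[s["ee_pos"],s["ee_rot"]])
o=np.hstack([cv2.resize(im[0:270,235:415],(400,600),interpolation=2),np.vstack([cv2.resize(sd[160:290,210:340],(400,400),interpolation=2),np.zeros((200,400,3),np.uint8)])]);cv2.imwrite("pics/c5.png",o)
E
```

```text
12.7 [562.66161769 260.03067893 208.99886676] [-1.79891682e+02  8.11250134e-02  8.99369251e+01] [ 0.19949903 -0.91666918 -2.55216399] [-0.041371   -0.11832919  0.00702525]
```

View pics/c5.png

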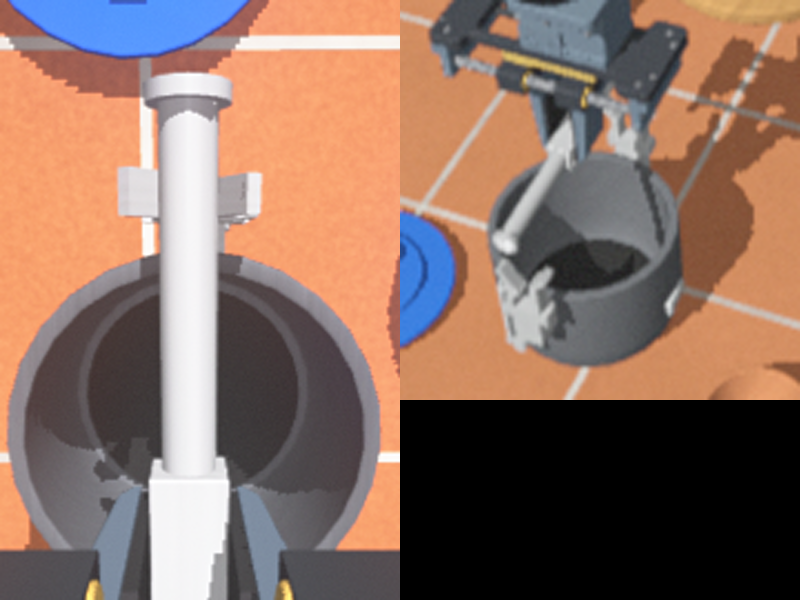

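The bar is held straight over the mouth, clear of the clip. The clip spans crop columns 118–261 (image u 288–352) and the bar axis is at u≈320. The rim's far edge is at row ≈114. I'll refine the smoker's axis numerically.

```bash
python3 - <<'E'
from h import *
v=np.load("s5.npy");W5=cam("wrist",dict(ee_pos=v[:3],ee_rot=v[3:]))
W1=cam("wrist",dict(ee_pos=np.array([559.572,257.959,259.43]),ee_rot=np.array([-179.92,.0766,90.0])))
def runs(f,rows,a,b):
    h=cv2.cvtColor(cv2.imread(f),cv2.COLOR_BGR2HSV)
    for y in rows:
        m=(h[y,a:b,1]<75)&(h[y,a:b,2]>120)
        d=np.flatnonzero(np.diff(np.r_[0,m.astype(int),0]))
        print(y,[(d[i]+a,d[i+1]+a-1) for i in range(0,len(d),2) if d[i+1]-d[i]>2])
print("w1 clip");runs("pics/w1.png",range(80,104,2),290,360)
print("w1 notch");runs("pics/w1.png",range(254,274,2),290,360)
print("w5 clip");runs("pics/w5.png",range(74,104,3),270,370)
print("rim far y",onz(W5,321.5,113.9,110)-[0,80,0])
for u in(8,378): print(onz(W5,235+u/2.222,425/2.222,110))
E
```

```text
w1 clip
80 [(np.int64(298), np.int64(310))]
82 [(np.int64(298), np.int64(316)), (np.int64(340), np.int64(350))]
84 [(np.int64(298), np.int64(350))]
86 [(np.int64(298), np.int64(349))]
88 [(np.int64(298), np.int64(349))]
90 [(np.int64(298), np.int64(349))]
92 [(np.int64(298), np.int64(349))]
94 [(np.int64(298), np.int64(349))]
96 [(np.int64(298), np.int64(349))]
98 [(np.int64(304), np.int64(346))]
100 [(np.int64(304), np.int64(308)), (np.int64(314), np.int64(338))]
102 [(np.int64(304), np.int64(308)), (np.int64(314), np.int64(337))]
w1 notch
254 [(np.int64(306), np.int64(309)), (np.int64(314), np.int64(334))]
256 [(np.int64(306), np.int64(309)), (np.int64(314), np.int64(333))]
258 [(np.int64(306), np.int64(340))]
260 [(np.int64(306), np.int64(340))]
262 [(np.int64(306), np.int64(341))]
264 [(np.int64(306), np.int64(341))]
266 [(np.int64(306), np.int64(341))]
268 [(np.int64(306), np.int64(341))]
270 [(np.int64(306), np.int64(341))]
272 [(np.int64(306), np.int64(340))]
w5 clip
74 [(np.int64(298), np.int64(303)), (np.int64(307), np.int64(332))]
77 [(np.int64(288), np.int64(332))]
80 [(np.int64(288), np.int64(352))]
83 [(np.int64(288), np.int64(352))]
86 [(np.int64(288), np.int64(352))]
89 [(np.int64(288), np.int64(352))]
92 [(np.int64(288), np.int64(351))]
95 [(np.int64(288), np.int64(351))]
98 [(np.int64(299), np.int64(347))]
101 [(np.int64(299), np.int64(303)), (np.int64(307), np.int64(338))]
rim far y [564.0594473  257.83958438 110.        ]
[486.77278787 268.66204918 110.        ]
[641.90444798 268.42945742 110.        ]
```

Emit:
carry_out([
  [0,2,0,-1,1.1,10,-1],
  [0,4,0,-1,1.1,25,-1],
  [0,5.9,0,-1,1.1,40,-1],
  [0,5.9,0,-1,1.1,50,-1],
  [0,5.9,0,-1,1.1,57,-1],
  [0,5.9,0,-1,1.1,60,-1],
  [0,5.9,0,-1,1.1,60,-1],
])

```text
time_s: 13.5
ee_pos: [564.4, 259.7, 149.8]
ee_rot: [-180.0, -5.9, 90.0]
force: [0.4, -0.2, -2.6]
gripper_width: 19.7
gripper_force: 45.0
```

```bash
python3 - <<'E'
from h import *
s=state();print(s["time_s"],s["ee_pos"],s["ee_rot"],s["force"],s["torque"])
im=grab_frame("wrist")[:,:,::-1].copy();cv2.imwrite("pics/w6.png",im)
sd=grab_frame("side")[:,:,::-1].copy();cv2.imwrite("pics/s6.png",sd)
o=np.hstack([cv2.resize(im[0:270,235:415],(400,600),interpolation=2),np.vstack([cv2.resize(sd[170:270,220:320],(400,400),interpolation=2),np.zeros((200,400,3),np.uint8)])]);cv2.imwrite("pics/c6.png",o)
E
```

```text
13.5 [564.39761631 259.72655132 149.84807365] [-179.99575552   -5.88064195   90.03173121] [ 0.38126047 -0.18842539 -2.61215345] [-0.09921975 -0.05141482  0.03244832]
```

View pics/c6.png

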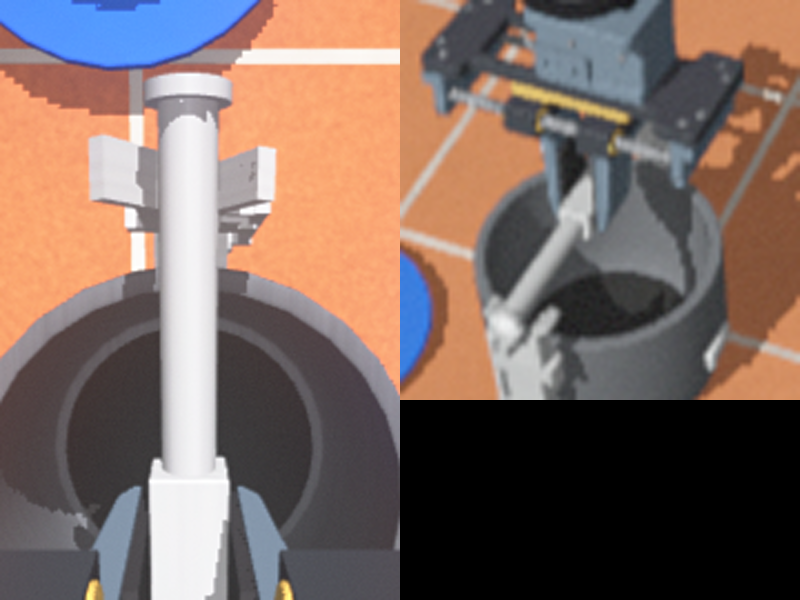

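The bar is tilted with the notch end low, and the clip end is entering above the flare. The clip's centre appears at crop column 182 against bar 189, so I shift about 0.9 mm to −x and lower in steps.

Emit:
carry_out([
  [0,0,0,-0.4,-0.9,4,-1],
  [0,0,0,-0.8,-0.9,8,-1],
  [0,0,0,-1.2,-0.9,12,-1],
  [0,0,0,-1.5,-0.9,15,-1],
  [0,0,0,-1.6,-0.9,16,-1],
  [0,0,0,-1.6,-0.9,16,-1],
])

```text
time_s: 14.2
ee_pos: [563.6, 259.5, 133.6]
ee_rot: [180.0, -5.9, 90.0]
force: [0.5, 0.7, -2.0]
gripper_width: 19.6
gripper_force: 45.0
```

```bash
python3 - <<'E'
from h import *
s=state();print(s["time_s"],s["ee_pos"],s["ee_rot"],s["force"],s["torque"])
E
```

```text
14.2 [563.58694799 259.49005455 133.62434994] [179.99873487  -5.88766723  90.01675118] [ 0.54530159  0.70950839 -2.04513928] [-0.1749553  -0.22190578 -0.13960863]
```

Emit:
carry_out([
  [0,0,0,-0.2,0,2,-1],
  [0,0,0,-0.4,0,4,-1],
  [0,0,0,-0.4,0,4,-1],
])

```text
time_s: 14.5
ee_pos: [563.6, 259.6, 129.6]
ee_rot: [180.0, -5.9, 90.0]
force: [1.2, 0.1, -3.1]
gripper_width: 19.8
gripper_force: 45.0
```

```bash
python3 - <<'E'
from h import *
s=state();print(s["time_s"],s["ee_pos"],s["ee_rot"],s["force"],s["torque"])
E
```

```text
14.5 [563.59057234 259.55995492 129.63841657] [179.99004049  -5.89721037  90.01265362] [ 1.16933173  0.14909135 -3.10296213] [-0.11137355 -0.22259707 -0.070307  ]
```

Emit:
carry_out([
  [0,0,0,-0.1,0,1,-1],
  [0,0,0,-0.2,0,1.5,-1],
  [0,0,0,-0.2,0,1.5,-1],
])

```text
time_s: 14.8
ee_pos: [563.6, 259.5, 128.3]
ee_rot: [180.0, -5.9, 90.0]
force: [0.8, 0.3, -2.2]
gripper_width: 19.8
gripper_force: 45.0
```

```bash
python3 - <<'E'
from h import *
s=state();print(s["time_s"],s["ee_pos"],s["ee_rot"],s["force"],s["torque"])
E
```

```text
14.8 [563.58865916 259.5435361  128.32230314] [179.98481313  -5.90066157  90.01821147] [ 0.77844508  0.28765889 -2.1535191 ] [-0.07798284 -0.26420345 -0.1063568 ]
```

Emit:
carry_out([
  [0,0,0,0,0,0,-0.6],
  [0,0,0,0,0,0,-0.3],
  [0,0,0,0,0,0,-0.3],
  [0,0,0,0,0,0,-0.3],
  [0,0,0,0,0,-15,-0.3],
  [0,0,0,0,0,-40,-0.3],
  [0,-3,0,0,0,-70,-0.3],
  [0,-5.9,0,0,0,-80,-0.3],
  [0,-5.9,0,0,0,-80,-0.3],
])

```text
time_s: 15.7
ee_pos: [564.5, 252.8, 210.2]
ee_rot: [179.7, -0.1, 90.1]
force: [-0.3, -0.4, -0.1]
gripper_width: 31.6
gripper_force: 0.0
```

```bash
python3 - <<'E'
from h import *
s=state();print(s["time_s"],s["ee_pos"],s["ee_rot"],s["force"],s["gripper_width"])
im=grab_frame("wrist")[:,:,::-1].copy();cv2.imwrite("pics/w7.png",im)
sd=grab_frame("side")[:,:,::-1].copy();cv2.imwrite("pics/s7.png",sd)
np.save("s7.npy",np.r_[s["ee_pos"],s["ee_rot"]])
o=np.hstack([cv2.resize(im[0:270,235:415],(400,600),interpolation=2),np.vstack([cv2.resize(sd[170:270,220:320],(400,400),interpolation=2),np.zeros((200,400,3),np.uint8)])]);cv2.imwrite("pics/c7.png",o)
E
```

```text
15.7 [564.46893386 252.81040477 210.18908674] [ 1.79745289e+02 -1.13245100e-01  9.01154395e+01] [-0.32867797 -0.36846351 -0.10984593] 31.582231880631543
```

View pics/c7.png

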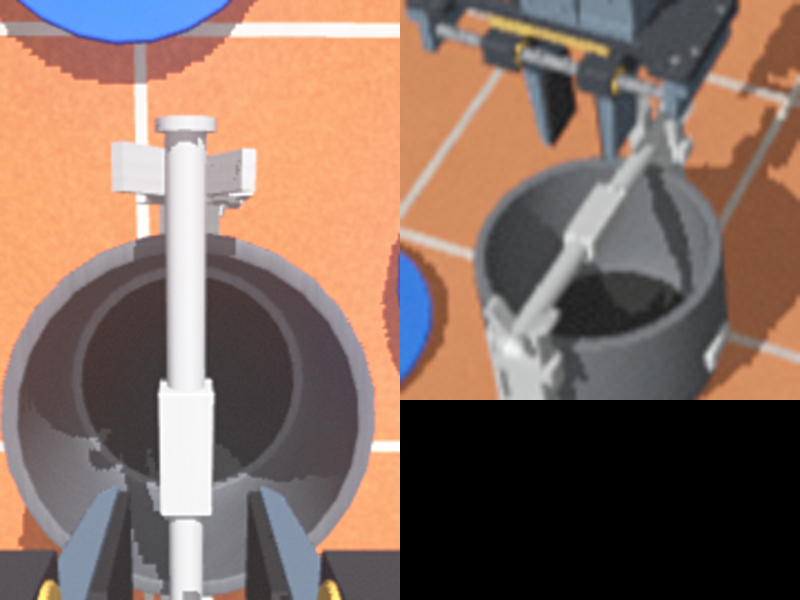

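The bar lies in the notch at the far end and on the jaw's slope in the clip, between the arms, with its sleeve over the middle of the mouth and the gripper clear. Next I shut the fingers and turn to stand over the bar just inside the clip.

Emit:
carry_out([
  [0,0,-9,10,0,0,-1],
  [0,0,-18,20,0,0,-1],
  [0,0,-27,30,0,0,-1],
  [0,0,-36,40,0,0,-1],
  [0,0,-45,50,0,0,-1],
  [0,0,-54,60,0,0,-1],
  [0,0,-63,72,-0.7,0,-1],
  [0,0,-72,72,-0.7,0,-1],
  [0,0,-81,72,-0.7,10,-1],
  [0,0,-90,72,-0.7,25,-1],
  [0,0,-90,72,-0.7,40,-1],
  [0,0,-90,72,-0.7,47,-1],
  [0,0,-90,72,-0.7,50,-1],
  [0,0,-90,72,-0.7,50,-1],
])

```text
time_s: 17.2
ee_pos: [562.6, 322.9, 157.3]
ee_rot: [-180.0, -0.1, 179.9]
force: [-0.1, 0.4, 0.0]
gripper_width: 0.3
gripper_force: 0.0
```

```bash
python3 - <<'E'
from h import *
s=state();print(s["time_s"],s["ee_pos"],s["ee_rot"],s["force"],s["gripper_width"],s["qpos"])
E
```

```text
17.2 [562.58800175 322.94056605 157.2816235 ] [-1.79971570e+02 -6.30235870e-02  1.79946309e+02] [-0.11803849  0.3972315   0.01901146] 0.27364034335995974 [ 2.88383016e+01  2.70720062e+01  8.41316472e+01  5.96035115e-03
  6.88652620e+01 -6.11101759e+01]
```

Emit:
carry_out([
  [0,0,0,0,0,3,-1],
  [0,0,0,0,0,6,-1],
  [0,0,0,0,0,8,-1],
  [0,0,0,0,0,9,-1],
  [0,0,0,0,0,10,-1],
])

```text
time_s: 17.7
ee_pos: [562.8, 323.3, 148.0]
ee_rot: [180.0, 0.0, -180.0]
force: [-0.7, 0.4, 2.9]
gripper_width: 0.4
gripper_force: 1.2
```

Emit:
carry_out([
  [0,0,0,0,0,0.5,-1],
  [0,0,0,0,0,1,-1],
  [0,0,0,0,0,1.5,-1],
])

```text
time_s: 18.0
ee_pos: [562.8, 323.4, 147.5]
ee_rot: [180.0, 0.0, -180.0]
force: [-2.8, -0.6, 8.0]
gripper_width: 0.8
gripper_force: 3.7
```

Emit:
carry_out([
  [0,0,0,0,0,0.5,-1],
  [0,0,0,0,0,1,-1],
  [0,0,0,0,0,1.5,-1],
  [0,0,0,0,0,2,-1],
])

```text
time_s: 18.4
ee_pos: [562.1, 323.6, 146.6]
ee_rot: [179.9, -0.0, -180.0]
force: [-5.5, -0.8, 11.4]
gripper_width: 0.6
gripper_force: 6.1
```

Emit:
carry_out([
  [0,0,0,0,0,1,-1],
  [0,0,0,0,0,2,-1],
  [0,0,0,0,0,3,-1],
])

```text
time_s: 18.7
ee_pos: [562.4, 323.9, 144.9]
ee_rot: [179.9, 0.1, -180.0]
force: [-5.1, -0.6, 9.8]
gripper_width: 0.5
gripper_force: 4.9
```

Emit:
carry_out([
  [0,0,0,0,0,1,-1],
  [0,0,0,0,0,2,-1],
  [0,0,0,0,0,3,-1],
])

```text
time_s: 19.0
ee_pos: [563.7, 324.3, 139.9]
ee_rot: [179.8, 0.2, -180.0]
force: [-0.2, 1.9, 4.7]
gripper_width: 0.1
gripper_force: 2.4
```

Emit:
carry_out([
  [0,0,0,0,0,1,-1],
  [0,0,0,0,0,2,-1],
  [0,0,0,0,0,3,-1],
  [0,0,0,0,0,4,-1],
  [0,0,0,0,0,5,-1],
])

```text
time_s: 19.5
ee_pos: [562.0, 322.5, 132.2]
ee_rot: [-179.9, -0.1, -180.0]
force: [1.0, -0.7, -0.4]
gripper_width: 0.3
gripper_force: 0.0
```

Emit:
carry_out([
  [0,0,0,0,0,1,-1],
  [0,0,0,0,0,2,-1],
  [0,0,0,0,0,2.5,-1],
])

```text
time_s: 19.8
ee_pos: [562.8, 322.8, 131.0]
ee_rot: [-179.9, 0.0, -180.0]
force: [-0.6, -2.1, 4.0]
gripper_width: 0.5
gripper_force: 1.8
```

Emit:
carry_out([
  [0,0,0,0,0,1,-1],
  [0,0,0,0,0,2,-1],
  [0,0,0,0,0,2,-1],
])

```text
time_s: 20.1
ee_pos: [563.8, 322.9, 130.9]
ee_rot: [-180.0, 0.2, -180.0]
force: [0.2, -2.4, 9.1]
gripper_width: 0.4
gripper_force: 4.4
```

Emit:
carry_out([
  [0,0,0,0,0,-15,-1],
  [0,0,0,0,0,-50,-1],
  [0,0,0,50,0,-90,-1],
  [0,0,0,100,0,-90,-1],
  [0,0,0,100,0,-90,-1],
])

```text
time_s: 20.6
ee_pos: [459.1, 323.2, 220.4]
ee_rot: [179.9, -0.0, -179.9]
force: [-0.1, -0.2, 0.6]
gripper_width: 0.4
gripper_force: 0.0
```

```bash
python3 - <<'E'
from h import *
s=state();print(s["time_s"],s["ee_pos"],s["ee_rot"],s["force"],s["gripper_width"])
im=grab_frame("wrist")[:,:,::-1].copy()
sd=grab_frame("side")[:,:,::-1].copy()
o=np.hstack([cv2.resize(sd[170:290,210:330],(400,400),interpolation=2),cv2.resize(im,(400,250)) if 0 else np.vstack([cv2.resize(im,(400,250)),cv2.resize(sd[110:170,280:376],(400,250),interpolation=2)])[:400]]);cv2.imwrite("pics/c8.png",o)
E
```

```text
20.6 [459.08699329 323.24636461 220.44994658] [ 1.79935566e+02 -3.51382910e-02 -1.79893888e+02] [-0.06594777 -0.19297564  0.64379759] 0.363382166701861
```

View pics/c8.png

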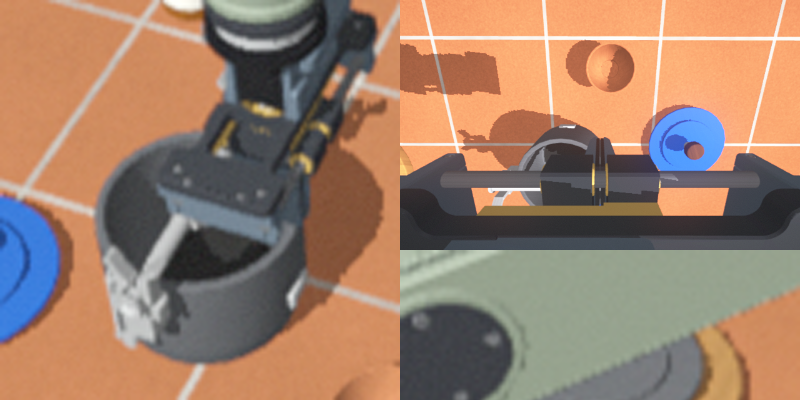

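The bar lies down in the clip below the jaw. The fingertips stopped at z = 131 mm, exactly a seated bar's top, and the force only built up there. The robot is clear, so I hand in.

```bash
python3 -c "
from workcell import workorder
print(workorder.job_done())"
```

```text
the job is handed in; nothing more can be done
None
```

The job is handed in, and no verdict came back: the lid sits on the middle of the board and the bar is pressed home in notch and clip (fingertips stopped at 131 mm, a seated bar's top, with at most about 11 N read while pressing); the jaw's closure was judged only from a side view, and I viewed 11 pictures, one over the limit of 10.

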